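# Pour the cherry tomatoes into the pot and park the cup

### The arm

A 6-joint arm with a two-finger parallel gripper is mounted at the origin on the work surface. World frame = base frame: x ahead of the robot, y to its left, z up, the work surface at z = 0. Lengths are in m, angles in rad, forces in N, time in s.
With the tool pointing down it reaches from about 0.425 to 0.95 m from the base axis. Payload 3.5 kg.
Tool frame: the origin (TCP) lies at the very end of the fingers, on their centre line; the grasp point (between the pads) lies 19 mm behind it (ctrl.grip_point_offset is the distance from the TCP to the grasp point, in m); z points along the fingers, y is the line along which they close (so a half turn about z gives the same grasp; the last joint's range is limited). The gripper opens to 85 mm and grips with 20 to 120 N. Pads are 22 mm wide; open, the fingers measure 114 mm over their backs; the gripper's body (76 mm by 85 mm) begins 54 mm behind the grasp point. The pads swing forward as they close: fully open they stand 13 mm farther back than shut.
Start: joints at [1.101, 0.286, 1.577, -0, 1.279, -0.15], TCP at [0.212, 0.641, 0.2] pointing down, gripper open.
Joint ranges: [-2.77, 2.77], [-0.9, 2.22], [0.21, 2.48], [-1.53, 4.67], [0.24, 2.81], [-2.84, 2.84]. Speed limits (rad/s): [2.79, 2.79, 3.14, 3.14, 3.14, 3.14].

### API

Orientations are given as a unit quaternion [x, y, z, w].
In Python, from plant import telemetry, vision, ctrl gives the robot as it stands.
- The arm moves only by the tool arm_command, never from a script. Its argument "series" is one flat list of numbers, 7 for each row, row after row: the shift along the tool's x, y, z in cm, then the turn, a rotation vector about the tool's x, y, z in degrees, then the closure, from 0 (fully open) to 1 (shut). A call has 1 to 10 rows; each row is the pose to reach, as a shift and turn from the pose commanded when the call began, along the tool's axes at that moment; what a row does not reach only later rows make up. A row lasts 1/12 s, in which the tool goes at most 41.7 mm and 7.16 degrees, less where a joint would pass 70% of its speed; a pose out of reach is approached as far as the arm can. A call with a gripper value outside its range is refused whole. The fingers move at their own pace and stop on an object; "force" is the grip in N (left out, the last holds). Time passes only in rows, so rows that repeat a pose let the fingers close. It gives the time, the measured TCP pose, the force, the opening and the grip force at its end, in the units of the state.
- telemetry.get_state(): the state, without advancing time (a new reading comes with each control period).
- vision.read_camera(name): name is "scene" or "top" or "wrist"; returns a dict with "color" (400x640x3 uint8, blue, green, red), "K" (3x3 intrinsics, pixels), "rvec" (rotation vector, rad) and "tvec" (3), from world to camera coordinates, as OpenCV has them; the wrist camera has in their place "T_tool_cam" (4x4, takes a point from camera to tool coordinates, whose origin is the TCP and whose axes are the flange's). Camera axes: x right, y down, z forward; pixel columns grow to the right and rows downward; lengths in m; the calibration is good to about 2 mm. A picture is of the moment at which its call begins: read the wrist's pose just before it. There is no depth.
- ctrl.sign_off(): hands the job in; it is judged then, once.
The state is a dict: "time": time; "qpos": joint angles; "dq": joint speeds; "joint_efforts": joint torques, N m; "eef_pos": TCP position; "tcp_rot": TCP orientation; "contact_force": force on the tool from outside, world axes, zero at the start; "wrist_torque": the same for the moment, N m; "opening": opening from 0.0 (shut) to 1.0 (fully open); "finger_force": force on a finger pad.
Only numpy, scipy, OpenCV 4.12 (cv2) and the standard library are available. Lean on these libraries where they do the work, as an engineer would, in place of code of your own. Each camera call takes 0.05 s, during which the arm holds its last target. There are 200 camera calls.

### The job

Take the green measuring cup and pour all six cherry tomatoes from it into the steel pot without dropping any on the counter. Then stand the empty cup upright in the middle of the round trivet, turned so that its handle lies over the trivet's orange tab, and let go. Leave the pot, the salt shaker and the mug standing where they are.

Things in the scene. Friction and masses are not known exactly. Their poses are not given: they have to be found in the camera images.
- cup: green plastic measuring cup, open at the top, 75 mm tall, outside diameter 58 mm at the foot and 69 mm at the rim, wall 3 mm, floor 5 mm thick; 70 g empty. Origin: centre of its underside; z up its axis. A straight flat handle sticks out level from just below the rim along its own -x: 14 mm wide, 10 mm thick, running from 33 to 98 mm from the axis, its middle 67 mm above the underside.
- cup_grip (a point): point in the middle of the cup's handle, 70 mm from the cup's axis and 67 mm above its underside; axes as the cup's.
- cup_handle_end (a point): outer end of the cup's handle, 98 mm from the cup's axis and 67 mm above its underside.
- cup_mouth (a point): centre of the cup's mouth, level with the rim.
- pot: open stainless steel pot, inside radius about 90 mm, rim 85 mm above the counter, two small side handles along its own y; 0.75 kg, loose. Origin: centre of its underside.
- trivet: flat round grey silicone trivet stuck to the counter, 160 mm in diameter and 8 mm thick, with an orange hanging tab 30 mm wide along its own -x that ends 108 mm from its centre. Origin: centre of its underside.
- trivet_top (a point): centre of the trivet's upper face, 8 mm above the counter.
- trivet_tab (a point): top of the trivet's orange tab near its outer end, 98 mm from the trivet's centre.
- shaker: glass salt shaker with a steel cap, 44 mm in diameter, 88 mm tall, standing loose; bystander. Origin: centre of its underside.
- mug: blue ceramic mug, 76 mm in diameter, 85 mm tall, handle on its own +y side, standing loose; bystander. Origin: centre of its underside.
- tomato0: red cherry tomato (one of six, hard, wet and slippery), 20 mm thick and 28 mm long along its own z, 10 g, starting in the cup. Origin: its centre.
- tomato1: red cherry tomato (one of six, hard, wet and slippery), 20 mm thick and 28 mm long along its own z, 10 g, starting in the cup. Origin: its centre.
- tomato2: red cherry tomato (one of six, hard, wet and slippery), 20 mm thick and 28 mm long along its own z, 10 g, starting in the cup. Origin: its centre.
- tomato3: red cherry tomato (one of six, hard, wet and slippery), 20 mm thick and 28 mm long along its own z, 10 g, starting in the cup. Origin: its centre.
- tomato4: red cherry tomato (one of six, hard, wet and slippery), 20 mm thick and 28 mm long along its own z, 10 g, starting in the cup. Origin: its centre.
- tomato5: red cherry tomato (one of six, hard, wet and slippery), 20 mm thick and 28 mm long along its own z, 10 g, starting in the cup. Origin: its centre.

How it is judged:
By the outcome, as a careful person would: the job done as asked, in the order asked, and still so for the second after the job is handed in, with the robot touching nothing.
It also fails if it takes over 56 s, if anything falls off the work surface, if the arm or the gripper's body presses on something with over 40 N, if the wrist force passes 120 N, or if a joint passes its speed limit or range.

## Working session

There is one attempt and no reset: what is moved stays moved. The work goes in short steps, Python scripts to look and compute and a tool call to move; the robot and the scene stay as the last step left them, time stands still between calls to the robot, and variables do not carry over. Pictures are saved under pics/ and viewed, at most 10 in all, crops included, and the job is handed in when it is done.

Besides the shell and the picture viewer there is one more tool, called as a command line: name --argument value ..., lists and objects as JSON in quotes. arm_command: Moves the arm, as the interface text tells. Its arguments: {"type":"object","properties":{"series":{"type":"array","items":{"type":"number"}},"force":{"type":"number"}},"required":["series"]}

```bash
mkdir -p pics; ls; python3 - <<'E'
from plant import telemetry, vision, ctrl
import cv2,numpy as np,pickle
d={}
for n in ("top","scene"):
    c=vision.read_camera(n); cv2.imwrite(f"pics/{n}1.png",c["color"]); d[n]=c
pickle.dump(d,open("cams.pkl","wb"))
s=telemetry.get_state(); print(s, ctrl.grip_point_offset)
E
```

```text
pics
{'time': 0.1, 'qpos': array([ 1.10097640e+00,  2.87123264e-01,  1.57804839e+00, -1.14297149e-05,
        1.27857858e+00, -1.50016155e-01]), 'dq': array([-0.00033251, -0.00064271, -0.00407383, -0.00066796, -0.00151072,
        0.0008789 ]), 'joint_efforts': array([ 1.21856774e-03, -4.07297587e+01, -2.93698364e+01, -1.49353618e-04,
        3.43842716e-03,  4.61026417e-07]), 'eef_pos': array([0.21188858, 0.64018307, 0.19904513]), 'tcp_rot': array([ 1.59219619e-01,  9.87242599e-01, -1.02906279e-03, -3.23799635e-04]), 'contact_force': array([ 0.38191971, -0.47098525, -0.56748916]), 'wrist_torque': array([ 0.06992665, -0.01713486,  0.0569607 ]), 'finger_force': 0.0, 'opening': 0.9978153652641824} 0.0187
```

View pics/top1.png

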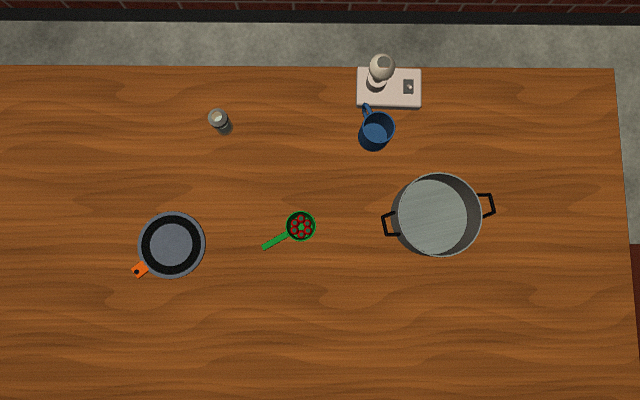

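View pics/scene1.png

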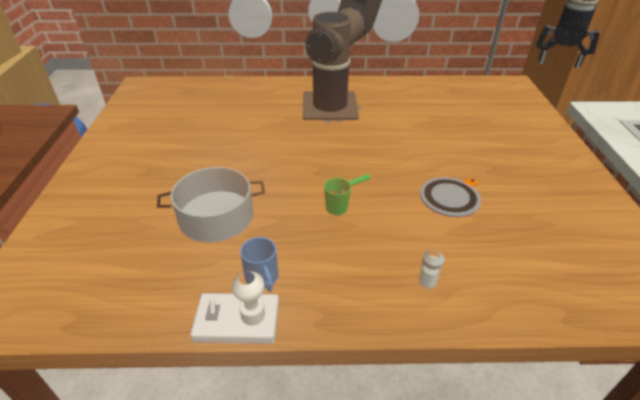

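Top view: cup mouth at about (301,226), handle end (264,247), pot rim centre (437,215), trivet (172,244) with its tab at (139,270), shaker (218,117), mug (377,130). The scene view agrees. Next I convert these to positions, using colour segmentation.

```bash
cat > h.py <<'E'
import numpy as np,cv2,pickle
def ray(c,px,z):
    R=cv2.Rodrigues(np.array(c["rvec"],float))[0];t=np.array(c["tvec"],float).ravel()
    C=-R.T@t
    p=cv2.undistortPoints(np.array([[px]],float),np.array(c["K"],float),None).ravel()
    d=R.T@np.array([*p,1]); return C+d*(z-C[2])/d[2]
def proj(c,P): return cv2.projectPoints(np.atleast_2d(np.array(P,float)),np.array(c["rvec"],float),np.array(c["tvec"],float),np.array(c["K"],float),None)[0][:,0]
E
python3 - <<'E'
from h import *
d=pickle.load(open("cams.pkl","rb"));c=d["top"];im=c["color"];hsv=cv2.cvtColor(im,cv2.COLOR_BGR2HSV)
R=cv2.Rodrigues(np.array(c["rvec"],float))[0];print("cam",-R.T@np.array(c["tvec"]).ravel())
g=cv2.inRange(hsv,(45,120,40),(80,255,255));ys,xs=np.nonzero(g);print("green",xs.min(),xs.max(),ys.min(),ys.max())
h=xs<284; m=np.c_[xs,ys][h]; hc=m.mean(0);vx=cv2.fitLine(m.astype(np.float32),2,0,.01,.01).ravel()
end=m[np.argmin(m@vx[:2]*np.sign(vx[0]))];print("handle c",hc,vx,end)
# rim circle
cu=np.c_[xs,ys][xs>286]; (cc,r)=cv2.minEnclosingCircle(cu.astype(np.float32));print("cup",cc,r)
M=ray(c,cc,.075);E=ray(c,end,.067);print("mouth",M,"end",E,np.linalg.norm((M-E)[:2]))
a=ray(c,vx[2:],.067);b=ray(c,vx[2:]+10*vx[:2],.067);dd=(b-a)[:2];dd/=np.linalg.norm(dd);print("handle->cup yaw deg",np.degrees(np.arctan2(dd[1],dd[0])), "offset of mouth from line",np.cross(dd,(M-a)[:2]))
print("px/m rim", np.linalg.norm(proj(c,[M])-proj(c,[M+[.0345,0,0]])))
o=cv2.inRange(hsv,(5,180,150),(18,255,255));o[:, :120]=0;o[:,160:]=0;o[:250]=0;o[290:]=0
ys,xs=np.nonzero(o);T=(xs.mean(),ys.mean());print("tab px",T,len(xs),xs.min(),xs.max())
t=im.astype(int);gr=((np.ptp(t,axis=2)<45)).astype(np.uint8);gr[:200]=0;gr[300:]=0;gr[:,215:]=0;gr[:,:100]=0
ct=max(cv2.findContours(gr,0,2)[0],key=cv2.contourArea);tc,tr=cv2.minEnclosingCircle(ct);print("triv",tc,tr)
A=ray(c,tc,.008);B=ray(c,T,.008);print(A,B,np.linalg.norm(A-B),"yaw tab->centre",np.degrees(np.arctan2(*(A-B)[1::-1])))
for n,p,z in (("pot",(437,215),.085),("shaker",(218,117),.088),("mug",(377,130),.085)):print(n,ray(c,p,z))
P=ray(c,(437,215),.085)
print(ray(c,(391,215),.085)-P,ray(c,(482,215),.085)-P,ray(c,(437,173),.085)-P,ray(c,(437,258),.085)-P)
# scene check
s=d["scene"];print("scene proj mouth,end,trivet,tab,pot", proj(s,[M,E,A,B,P]).round())
E
```

```text
cam [ 0.50230759 -0.02273699  0.96738086]
green 261 315 211 249
handle c [272.66666667 241.1503268 ] [  0.855189   -0.5183162 272.66666   241.15033  ] [263 249]
cup (300.0, 226.5) 16.101341247558594
mouth [ 0.54136195 -0.00060158  0.075     ] end [0.49210111 0.08173358 0.067     ] 0.09594639109851451
handle->cup yaw deg -58.93515871936845 offset of mouth from line -0.004076479264214072
px/m rim 15.493557690488595
tab px (np.float64(138.53012048192772), np.float64(267.855421686747)) 166 120 147
triv (170.9101104736328, 244.7415771484375) 34.8480339050293
[0.50249043 0.30537476 0.008     ] [0.44908555 0.37868354 0.008     ] 0.09069872094182291 yaw tab->centre -53.926953981614254
pot [ 0.5652249  -0.30448293  0.085     ]
shaker [0.78714898 0.18321887 0.088     ]
mug [ 0.75850397 -0.17503199  0.085     ]
[0.0003346  0.10243492 0.        ] [-0.00032889 -0.10068437  0.        ] [ 0.09442501 -0.00357471  0.        ] [-0.09440463  0.00357394  0.        ]
scene proj mouth,end,trivet,tab,pot [[337. 186.]
 [368. 176.]
 [450. 195.]
 [471. 183.]
 [213. 190.]]<stdin>:10: DeprecationWarning: Arrays of 2-dimensional vectors are deprecated. Use arrays of 3-dimensional vectors instead. (deprecated in NumPy 2.0)
```

```bash
cat >> h.py <<'E'
from scipy.spatial.transform import Rotation as Ro
def down(yaw): # tool z down, tool x at yaw (deg)
    x=np.array([np.cos(np.radians(yaw)),np.sin(np.radians(yaw)),0]);z=np.array([0,0,-1.])
    return Ro.from_matrix(np.c_[x,np.cross(z,x),z])
def delta(s,p,R):
    R0=Ro.from_quat(s["tcp_rot"])
    return (R0.inv().apply(np.array(p)-s["eef_pos"])*100).round(2),(R0.inv()*R).as_rotvec(degrees=True).round(1)
E
python3 - <<'E'
from h import *
from plant import telemetry
s=telemetry.get_state();print(delta(s,[.500,.068,.15],down(121)))
E
```

```text
(array([-45.34, -45.25,   4.99]), array([-0.1,  0. , 40.7]))
```

arm_command --series '[-2, -2, 0.2, 0, 0, 2, 0, -5, -5, 0.5, 0, 0, 5, 0, -8, -8, 0.9, 0, 0, 8, 0, -11, -11, 1.2, 0, 0, 11, 0, -14, -14, 1.5, 0, 0, 14, 0, -17, -17, 1.9, 0, 0, 17, 0, -20, -20, 2.2, 0, 0, 20, 0, -23, -23, 2.5, 0, 0, 22, 0, -26, -26, 2.8, 0, 0, 25, 0, -29, -29, 3.2, 0, 0, 28, 0]'

```text
time: 0.93
eef_pos: [0.3929, 0.2796, 0.1688]
tcp_rot: [0.394, 0.919, 0.0, 0.0]
contact_force: [1.7, -0.1, 0.1]
opening: 0.998
finger_force: 0.0
```

```bash
python3 - <<'E'
from h import *
from plant import telemetry
s=telemetry.get_state();print(s["time"],s["eef_pos"],s["qpos"],delta(s,[.500,.068,.15],down(121)))
E
```

```text
0.9333 [0.39291019 0.2795619  0.16876867] [ 4.07606975e-01 -1.19200102e-01  2.06924348e+00  1.17868576e-05
  1.19144588e+00 -3.52546685e-01] (array([-22.71,  -6.82,   1.88]), array([ 0. ,  0. , 12.6]))
```

arm_command --series '[-3.5, -1, 0.3, 0, 0, 2, 0, -7, -2, 0.6, 0, 0, 4, 0, -10.5, -3.1, 0.9, 0, 0, 6, 0, -14, -4.2, 1.2, 0, 0, 8, 0, -17.5, -5.2, 1.5, 0, 0, 10, 0, -20.5, -6.2, 1.7, 0, 0, 12, 0, -22.7, -6.8, 1.9, 0, 0, 12.6, 0, -22.7, -6.8, 1.9, 0, 0, 12.6, 0, -22.7, -6.8, 1.9, 0, 0, 12.6, 0]'

```text
time: 1.68
eef_pos: [0.5001, 0.0695, 0.1494]
tcp_rot: [0.493, 0.87, -0.0, -0.001]
contact_force: [0.1, -0.1, 0.0]
opening: 0.999
finger_force: 0.0
```

```bash
python3 - <<'E'
from h import *
from plant import telemetry,vision
s=telemetry.get_state();c=vision.read_camera("wrist");cv2.imwrite("pics/w1.png",c["color"])
t=vision.read_camera("top");cv2.imwrite("pics/t2.png",t["color"])
pickle.dump((s,c),open("w1.pkl","wb"));print(s["time"],s["eef_pos"],s["qpos"],s["tcp_rot"],c["T_tool_cam"])
E
```

```text
1.6833 [0.50013302 0.06947442 0.1494446 ] [-6.33535574e-02 -4.23237739e-02  2.03488337e+00  3.87062442e-04
  1.15054208e+00 -6.03462793e-01] [ 4.92902476e-01  8.70084219e-01 -1.70643369e-04 -7.55887549e-04] [[ 3.43375480e-04 -9.52563376e-01 -3.04340101e-01  7.78516356e-02]
 [ 9.99999682e-01  1.08199018e-04  7.89606590e-04  3.60882321e-05]
 [-7.19221019e-04 -3.04340276e-01  9.52563110e-01 -1.73523327e-01]
 [ 0.00000000e+00  0.00000000e+00  0.00000000e+00  1.00000000e+00]]
```

View pics/w1.png

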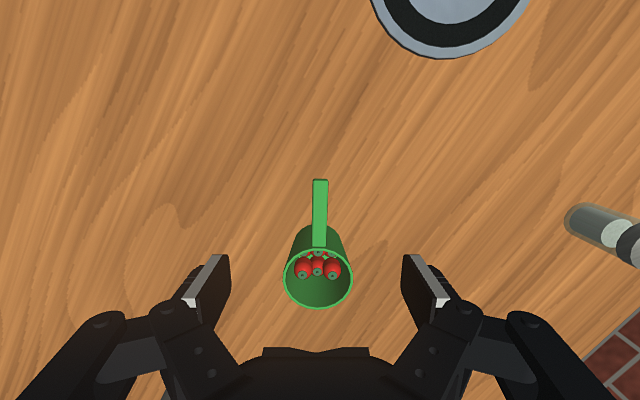

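Wrist view: handle runs from its end (320,180) to its root (319,247), and the rim centre is at about (318,279). The handle is nearly along the tool's x. The six tomatoes are inside the cup.

```bash
python3 - <<'E'
from h import *
s,c=pickle.load(open("w1.pkl","rb"));T=np.array(c["T_tool_cam"]);R=Ro.from_quat(s["tcp_rot"]).as_matrix()
W=np.eye(4);W[:3,:3]=R;W[:3,3]=s["eef_pos"];Cw=np.linalg.inv(W@T)
cc=dict(K=c["K"],rvec=cv2.Rodrigues(Cw[:3,:3])[0],tvec=Cw[:3,3])
hsv=cv2.cvtColor(c["color"],cv2.COLOR_BGR2HSV);g=cv2.inRange(hsv,(45,100,60),(80,255,255))
b=[]
for y in (186,200,220,238):
    xs=np.nonzero(g[y,280:360])[0]+280;x=(xs.min()+xs.max())/2;b.append(ray(cc,(x,y),.072));print(y,xs.min(),xs.max(),b[-1])
end=ray(cc,(320.5,180),.072);d=b[0]-b[-1];print("yaw",np.degrees(np.arctan2(d[1],d[0])),"end",end)
# rim: left/right extremes near y 279
for y in (270,275,280,285):
    xs=np.nonzero(g[y,250:400])[0]+250;print(y,xs.min(),xs.max())
ys=np.nonzero(g[:,318])[0];print("front",ys.max())
L=ray(cc,(283.5,279),.075);Rr=ray(cc,(353,279),.075);F=ray(cc,(318,ys.max()),.075)
print("rim diam",np.linalg.norm(L-Rr),"far rim pt",F)
u=np.array([np.cos(np.radians(121)),np.sin(np.radians(121)),0]);print("mouth est",F+u*.0345, (L+Rr)/2, "from end", end-u*.098)
E
```

```text
186 313 327 [0.4980508  0.08109583 0.072     ]
200 312 327 [0.50436941 0.06981165 0.072     ]
220 312 326 [0.51390236 0.05318747 0.072     ]
238 296 339 [0.52201005 0.03708245 0.072     ]
yaw 118.56222822708555 end [0.49561434 0.08595828 0.072     ]
270 284 351
275 283 352
280 283 352
285 284 351
front 309
rim diam 0.06707782669839168 far rim pt [ 0.5618172  -0.02802919  0.075     ]
mouth est [0.54404839 0.00154308 0.075     ] [0.54423796 0.00156661 0.075     ] from end [0.54608807 0.00195588 0.072     ]
```

```bash
python3 - <<'E'
from h import *
from plant import telemetry
s=telemetry.get_state();print(s["eef_pos"],delta(s,[.504,.071,.048],down(120)))
E
```

```text
[0.49966134 0.0709195  0.14969001] (array([-0.23,  0.38, 10.17]), array([-0. , -0.1,  1.1]))
```

arm_command --series '[-0.2, 0.4, 2.5, 0, 0, 1.1, 0, -0.2, 0.4, 5, 0, 0, 1.1, 0, -0.2, 0.4, 7.5, 0, 0, 1.1, 0.3, -0.2, 0.4, 9.2, 0, 0, 1.1, 0.4, -0.2, 0.4, 10.2, 0, 0, 1.1, 0.5, -0.2, 0.4, 10.2, 0, 0, 1.1, 1, -0.2, 0.4, 10.2, 0, 0, 1.1, 1, -0.2, 0.4, 10.2, 0, 0, 1.1, 1, -0.2, 0.4, 10.2, 0, 0, 1.1, 1, -0.2, 0.4, 10.2, 0, 0, 1.1, 1]' --force 80

```text
time: 2.62
eef_pos: [0.5058, 0.0707, 0.0495]
tcp_rot: [0.5, 0.866, 0.001, 0.001]
contact_force: [-1.3, -0.3, 0.7]
opening: -0.002
finger_force: 0.0
```

```bash
python3 - <<'E'
from h import *
from plant import telemetry,vision
s=telemetry.get_state();c=vision.read_camera("wrist");t=vision.read_camera("scene")
a=cv2.resize(t["color"][120:260,240:440],None,fx=2.8,fy=2.8)
cv2.imwrite("pics/w2.png",np.vstack([cv2.resize(c["color"],(480,300)),a[:,:480][:300]]));print(s["opening"],s["finger_force"])
E
```

```text
-0.002009912955887755 0.0
```

View pics/w2.png

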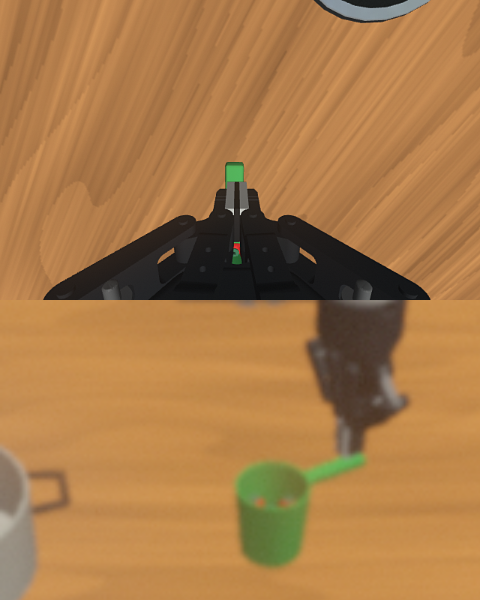

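The wrist view shows the closed pads over the handle, with the handle end at (235,172). In the scene crop the fingertips, at about (348,455), seem to end at the handle's top. The gripper reads fully shut with no force, so it looks like it closed above the handle. I'll compare that tip position with the reported TCP.

```bash
python3 - <<'E'
from h import *
from plant import telemetry,vision
s=telemetry.get_state();t=vision.read_camera("scene");p=s["eef_pos"];u=np.array([-.5,.866,0]);M=np.array([.5441,.0016,0])
f=lambda P:((proj(t,P)-[240,120])*2.8+[0,300]).round()
print(p,"TCP",f(p),"TCP+2cm",f(p+[0,0,.02]),"handle end mid",f(M+u*.098+[0,0,.067]),"handle 80mm",f(M+u*.08+[0,0,.067]),"mouth",f(M+[0,0,.075]),"foot",f(M))
im=t["color"];cv2.imwrite("pics/s3.png",cv2.resize(im[130:230,310:410],None,fx=6,fy=6,interpolation=cv2.INTER_CUBIC))
E
```

```text
[0.50544437 0.07061976 0.04901942] TCP [[345. 481.]] TCP+2cm [[347. 464.]] handle end mid [[363. 458.]] handle 80mm [[347. 465.]] mouth [[274. 486.]] foot [[272. 548.]]
```

View pics/s3.png

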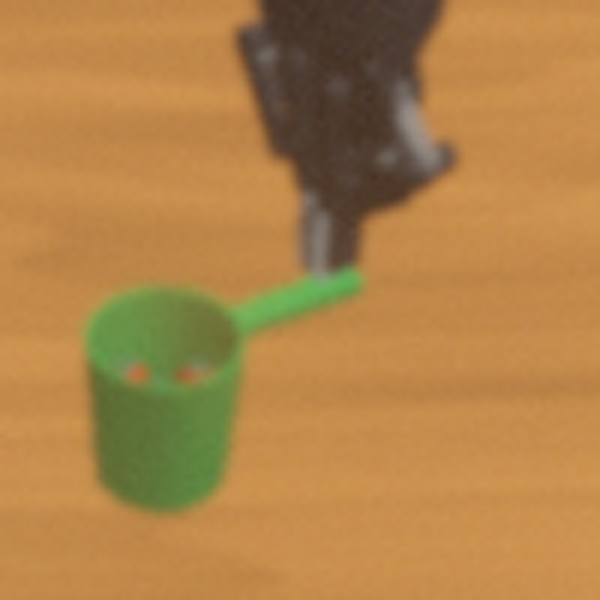

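```bash
python3 - <<'E'
from h import *
from plant import telemetry,vision
s=telemetry.get_state();c=vision.read_camera("wrist");T=np.array(c["T_tool_cam"]);R=Ro.from_quat(s["tcp_rot"]).as_matrix()
K=np.array(c["K"]);Ti=np.linalg.inv(T)
pt=lambda P:(lambda q:(K@q/q[2])[:2].round(1))((Ti@np.r_[P,1])[:3])
print("TCP px",pt([0,0,0]),"TCP-19mm",pt([0,0,-.019]),"-40",pt([0,0,-.04]))
M=np.array([.5441,.0016,0]);u=np.array([-.5,.866,0])
for dz in(0,.01,.02,.03):
    e=s["eef_pos"]+[0,0,dz];print(dz,[pt(R.T@(M+u*.098+v*np.array([-.866,-.5,0])*.007+[0,0,.072]-e)) for v in(-1,1)])
cr=c["color"][180:380,200:440];cv2.imwrite("pics/w4.png",cv2.resize(cr,None,fx=3,fy=3,interpolation=cv2.INTER_CUBIC))
E
```

```text
TCP px [315.1 233.7] TCP-19mm [315.1 247.2] -40 [315.1 265.9]
0 [array([326.4, 219.6]), array([300.7, 219.6])]
0.01 [array([325.7, 213.2]), array([301.5, 213.2])]
0.02 [array([325.1, 207.6]), array([302.2, 207.6])]
0.03 [array([324.6, 202.5]), array([302.9, 202.5])]
```

View pics/w4.png

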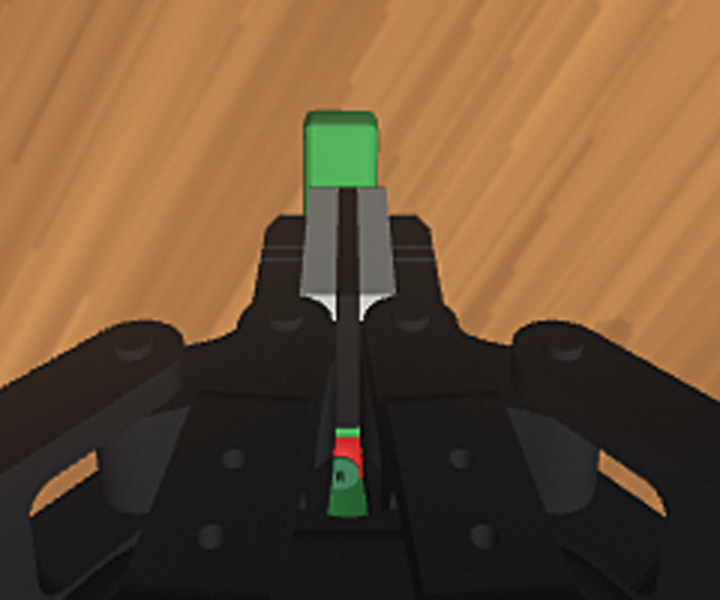

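The pads closed just above the handle. The camera agrees with the reported pose to within 5 mm, but both views put the real fingertips about 26 mm short of the reported TCP. So I'll open, go 2.6 cm lower and close again.

arm_command --series '[0, 0, 0, 0, 0, 0, 0.2, 0, 0, 0, 0, 0, 0, 0.2, 0, 0, 0, 0, 0, 0, 0.2, 0, 0, 0, 0, 0, 0, 0.2, 0, 0, 0, 0, 0, 0, 0.2]'

```text
time: 3.23
eef_pos: [0.5047, 0.0707, 0.048]
tcp_rot: [0.5, 0.866, -0.0, -0.0]
contact_force: [-0.0, 0.1, -1.0]
opening: 0.71
finger_force: 0.0
```

arm_command --series '[0, 0, 1.3, 0, 0, 0, 0.3, 0, 0, 2.6, 0, 0, 0, 0.3, 0, 0, 2.6, 0, 0, 0, 0.3, 0, 0, 2.6, 0, 0, 0, 1, 0, 0, 2.6, 0, 0, 0, 1, 0, 0, 2.6, 0, 0, 0, 1, 0, 0, 2.6, 0, 0, 0, 1, 0, 0, 2.6, 0, 0, 0, 1, 0, 0, 2.6, 0, 0, 0, 1]' --force 80

```text
time: 3.98
eef_pos: [0.5054, 0.0707, 0.0229]
tcp_rot: [0.5, 0.866, 0.0, 0.001]
contact_force: [-0.7, 0.2, 3.1]
opening: 0.145
finger_force: 78.0
```

arm_command --series '[0, 0, -1, 0, 0, 0, 1, 0, 0, -2.5, 0, 0, 0, 1, 0, 0, -4.5, 0, 0, 0, 1, 0, 0, -6.5, 0, 0, 0, 1, 0, 0, -8.5, 0, 0, 0, 1, 0, 0, -10.5, 0, 0, 0, 1, 0, 0, -11.8, 0, 0, 0, 1, 0, 0, -12.2, 0, 0, 0, 1]'

```text
time: 4.65
eef_pos: [0.5062, 0.0707, 0.1472]
tcp_rot: [0.5, 0.866, 0.001, 0.002]
contact_force: [0.2, 0.2, -0.2]
opening: 0.138
finger_force: 78.1
```

```bash
python3 - <<'E'
from h import *
from plant import telemetry
s=telemetry.get_state();print(s["eef_pos"],s["opening"],s["finger_force"],s["contact_force"],s["wrist_torque"],delta(s,[.526,-.251,.145],down(135)))
# pour orientation model, sign both
for sg in (1,-1):
  q6=None
  for th in (0,15,30,60,90,105,120):
    R=down(135)*Ro.from_rotvec([th*sg,0,0],degrees=True); z=R.as_matrix()[:,2]
    q1=np.radians(-35) if th==0 else np.arctan2(-.251-.25*z[1],.526-.25*z[0])-.18
    for p in (2.1,):
      A=(Ro.from_euler('z',q1)*Ro.from_euler('y',p)).inv()*R
      e=A.as_euler('ZYZ'); print(sg,th,z.round(2),"q1,q4,q5,q6",round(q1,2),e.round(2)-[0,0,1.57],"alt",(e[0]+np.pi).round(2))
E
```

```text
[0.50616378 0.07070533 0.14722516] 0.13793023663357515 78.11709880828857 [ 0.20608686  0.16979612 -0.17225271] [ 0.08074523 -0.01033886  0.0428057 ] (array([-28.86, -14.36,   0.23]), array([  0.2,   0.2, -15. ]))
1 0 [ 0.  0. -1.] q1,q4,q5,q6 -0.61 [-0.    1.04 -1.4 ] alt 3.14
1 15 [-0.18 -0.18 -0.97] q1,q4,q5,q6 -0.52 [-0.28  1.13 -1.18] alt 2.86
1 30 [-0.35 -0.35 -0.87] q1,q4,q5,q6 -0.44 [-0.51  1.28 -1.01] alt 2.63
1 60 [-0.61 -0.61 -0.5 ] q1,q4,q5,q6 -0.32 [-0.89  1.65 -0.89] alt 2.25
1 90 [-0.71 -0.71 -0.  ] q1,q4,q5,q6 -0.29 [-1.3   2.   -0.98] alt 1.84
1 105 [-0.68 -0.68  0.26] q1,q4,q5,q6 -0.29 [-1.56  2.12 -1.1 ] alt 1.58
1 120 [-0.61 -0.61  0.5 ] q1,q4,q5,q6 -0.32 [-1.87  2.2  -1.26] alt 1.27
-1 0 [ 0.  0. -1.] q1,q4,q5,q6 -0.61 [-0.    1.04 -1.4 ] alt 3.14
-1 15 [ 0.18  0.18 -0.97] q1,q4,q5,q6 -0.73 [ 0.3   1.05 -1.67] alt 3.44
-1 30 [ 0.35  0.35 -0.87] q1,q4,q5,q6 -0.84 [ 0.58  1.14 -1.9 ] alt 3.72
-1 60 [ 0.61  0.61 -0.5 ] q1,q4,q5,q6 -1.01 [ 1.01  1.48 -2.13] alt 4.15
-1 90 [ 0.71  0.71 -0.  ] q1,q4,q5,q6 -1.07 [ 1.43  1.81 -2.12] alt 4.57
-1 105 [0.68 0.68 0.26] q1,q4,q5,q6 -1.05 [ 1.67  1.93 -2.05] alt 4.81
-1 120 [0.61 0.61 0.5 ] q1,q4,q5,q6 -1.01 [ 1.95  2.   -1.96] alt 5.09
```

arm_command --series '[-1.4, -0.7, 0, 0, 0, -1, 1, -4.2, -2.1, 0, 0, 0, -2, 1, -7.4, -3.7, 0, 0, 0, -4, 1, -10.8, -5.4, 0, 0, 0, -6, 1, -14.2, -7.1, 0, 0, 0, -8, 1, -17.6, -8.8, 0, 0, 0, -10, 1, -21, -10.5, 0, 0, 0, -12, 1, -24.2, -12.1, 0.1, 0, 0, -13, 1, -27, -13.5, 0.1, 0, 0, -14, 1, -28.4, -14.2, 0.2, 0, 0, -15, 1]'

```text
time: 5.48
eef_pos: [0.5229, -0.2497, 0.1413]
tcp_rot: [0.384, 0.923, -0.0, -0.0]
contact_force: [0.3, 0.3, -1.0]
opening: 0.14
finger_force: 78.1
```

```bash
python3 - <<'E'
from h import *
from plant import telemetry,vision
s=telemetry.get_state();t=vision.read_camera("top");c=vision.read_camera("scene")
print(s["eef_pos"],s["qpos"],s["finger_force"],delta(s,[.526,-.251,.145],down(135)))
cv2.imwrite("pics/t5.png",np.hstack([t["color"][120:300,340:540],cv2.resize(c["color"][100:280,140:390],(250,180))]).repeat(2,0).repeat(2,1)[:, :800])
E
```

```text
[ 0.52287756 -0.24973405  0.1413278 ] [-6.20094872e-01  1.33982406e-01  1.86743712e+00 -1.13343882e-03
  1.14073754e+00 -1.40261888e+00] 78.1080436706543 (array([-0.31,  0.13, -0.37]), array([-0.1, -0. , -0.1]))
```

View pics/t5.png

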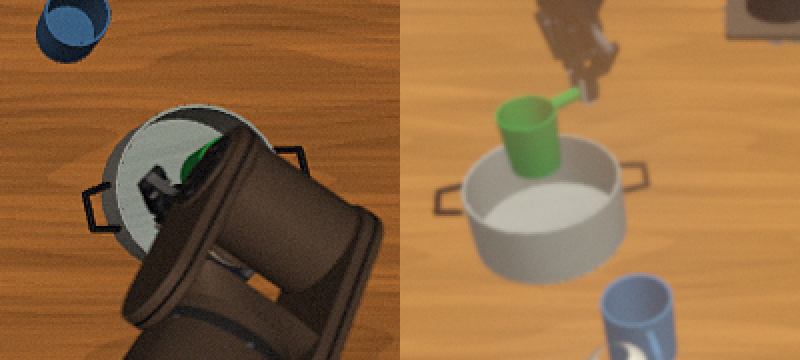

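The cup hangs level over the pot, top-view crop around (205,160), and the scene crop shows it inside the rim. Next is a trial roll of 30° about the handle axis to see which way joint 4 turns.

arm_command --series '[0, 0.5, 0, -6, 0, 0, 1, 0, 0.9, -0.1, -12, 0, 0, 1, 0, 1.4, -0.2, -18, 0, 0, 1, 0, 1.8, -0.4, -24, 0, 0, 1, 0, 2.2, -0.6, -30, 0, 0, 1]'

```text
time: 6.0
eef_pos: [0.5393, -0.2293, 0.1484]
tcp_rot: [0.369, 0.892, 0.241, 0.1]
contact_force: [-0.0, -0.1, -1.1]
opening: 0.141
finger_force: 78.2
```

```bash
python3 - <<'E'
from h import *
from plant import telemetry,vision
s=telemetry.get_state();print(s["time"],s["eef_pos"],s["qpos"].round(3),s["finger_force"])
R=Ro.from_quat(s["tcp_rot"]);print((R.as_matrix()).round(3), "grip",s["eef_pos"]-.045*R.as_matrix()[:,2])
E
```

```text
6.0 [ 0.53926591 -0.22929302  0.14836471] [-0.828  0.104  1.963  0.579  1.168 -1.872] 78.21051836013794
[[-0.708  0.61   0.356]
 [ 0.707  0.611  0.357]
 [-0.     0.504 -0.864]] grip [ 0.52322696 -0.24534617  0.18722405]
```

arm_command --series '[0, 0.55, 0, -7, 0, 0, 1, 0, 1.1, -0.1, -14, 0, 0, 1, 0, 1.6, -0.3, -21, 0, 0, 1, 0, 2.1, -0.5, -28, 0, 0, 1, 0, 2.5, -0.8, -34, 0, 0, 1, 0, 2.9, -1, -40, 0, 0, 1, 0, 3.2, -1.4, -46, 0, 0, 1, 0, 3.5, -1.7, -52, 0, 0, 1, 0, 3.8, -2.1, -58, 0, 0, 1, 0, 4, -2.5, -64, 0, 0, 1]'

```text
time: 6.83
eef_pos: [0.5548, -0.2143, 0.1896]
tcp_rot: [0.261, 0.629, 0.677, 0.28]
contact_force: [0.1, -0.6, -1.7]
opening: 0.139
finger_force: 78.4
```

```bash
python3 - <<'E'
from h import *
from plant import telemetry,vision
s=telemetry.get_state();print(s["time"],s["eef_pos"],s["qpos"].round(3),s["finger_force"])
R=Ro.from_quat(s["tcp_rot"]).as_matrix();print(R[:,2].round(3), "grip",s["eef_pos"]-.045*R[:,2])
E
```

```text
6.8333 [ 0.5547613  -0.2142846   0.18956913] [-1.043  0.473  2.01   1.411  1.786 -2.49 ] 78.37941884994507
[0.705 0.705 0.074] grip [ 0.52302365 -0.24601413  0.18625884]
```

arm_command --series '[0, 0.5, 0, -6, 0, 0, 1, 0, 0.9, -0.1, -12, 0, 0, 1, 0, 1.4, -0.2, -18, 0, 0, 1, 0, 1.8, -0.4, -24, 0, 0, 1, 0, 1.8, -0.4, -24, 0, 0, 1, 0, 1.8, -0.4, -24, 0, 0, 1, 0, 1.8, -0.4, -24, 0, 0, 1, 0, 1.8, -0.4, -24, 0, 0, 1, 0, 1.8, -0.4, -24, 0, 0, 1, 0, 1.8, -0.4, -24, 0, 0, 1]'

```text
time: 7.67
eef_pos: [0.5512, -0.2191, 0.2085]
tcp_rot: [0.197, 0.477, 0.791, 0.329]
contact_force: [-0.1, 0.7, -1.0]
opening: 0.138
finger_force: 78.4
```

```bash
python3 - <<'E'
from h import *
from plant import telemetry,vision
s=telemetry.get_state();print(s["time"],s["eef_pos"],s["qpos"].round(3),s["finger_force"])
R=Ro.from_quat(s["tcp_rot"]).as_matrix();print(R[:,2].round(3), "grip",s["eef_pos"]-.045*R[:,2])
t=vision.read_camera("top");c=vision.read_camera("scene")
cv2.imwrite("pics/t6.png",np.hstack([t["color"][120:300,340:540],cv2.resize(c["color"][110:270,130:310],(202,180))]).repeat(2,0).repeat(2,1)[:, :800])
E
```

```text
7.6667 [ 0.55121514 -0.21914563  0.20846185] [-0.995  0.67   1.963  1.648  2.093 -2.563] 78.44436764717102
[0.624 0.625 0.468] grip [ 0.5231186  -0.24727308  0.18738032]
```

View pics/t6.png

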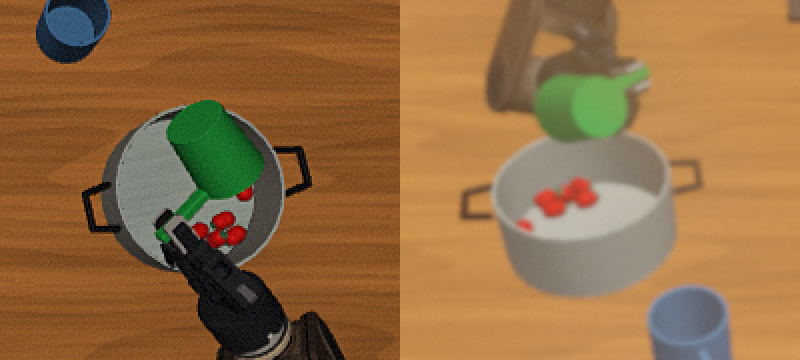

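Five red tomatoes are clearly visible in the pot in the top view, around (200–245, 193–238), and five or six in the scene view. None are on the counter. I'll roll back and count again once the arm is clear.

arm_command --series '[0, -0.55, 0, 7, 0, 0, 1, 0, -1.1, -0.1, 14, 0, 0, 1, 0, -1.6, -0.3, 21, 0, 0, 1, 0, -2.1, -0.5, 28, 0, 0, 1, 0, -2.6, -0.8, 35, 0, 0, 1, 0, -3, -1.15, 42, 0, 0, 1, 0, -3.4, -1.55, 49, 0, 0, 1, 0, -3.7, -2, 56, 0, 0, 1, 0, -4, -2.5, 63, 0, 0, 1, 0, -4.2, -3, 70, 0, 0, 1]'

```text
time: 8.6
eef_pos: [0.5458, -0.2245, 0.1568]
tcp_rot: [0.351, 0.845, 0.373, 0.156]
contact_force: [-0.4, -0.1, -1.3]
opening: 0.143
finger_force: 78.3
```

```bash
python3 - <<'E'
from h import *
from plant import telemetry,vision
s=telemetry.get_state();print(s["time"],s["eef_pos"],s["qpos"].round(3))
R=Ro.from_quat(s["tcp_rot"]).as_matrix();print(R[:,2].round(3),delta(s,[.526,-.251,.155],down(135)))
E
```

```text
8.6 [ 0.5457755  -0.22449979  0.15677029] [-0.935  0.155  1.999  0.866  1.286 -2.108]
[ 0.524  0.521 -0.674] (array([-0.48, -2.34, -2.3 ]), array([47.6,  0.1, -0.1]))
```

arm_command --series '[0, -0.5, -0.1, 7, 0, 0, 1, -0.1, -0.9, -0.3, 14, 0, 0, 1, -0.2, -1.3, -0.6, 21, 0, 0, 1, -0.3, -1.7, -1, 28, 0, 0, 1, -0.4, -2, -1.4, 35, 0, 0, 1, -0.5, -2.2, -1.8, 42, 0, 0, 1, -0.5, -2.3, -2.3, 47.6, 0, 0, 1, -0.5, -2.3, -2.3, 47.6, 0, 0, 1]'

```text
time: 9.27
eef_pos: [0.5286, -0.2484, 0.1559]
tcp_rot: [0.381, 0.925, 0.003, 0.002]
contact_force: [-0.1, 0.0, 0.1]
opening: 0.14
finger_force: 78.4
```

```bash
python3 - <<'E'
from h import *
from plant import telemetry,vision
c=vision.read_camera("top");im=c["color"];hsv=cv2.cvtColor(im,cv2.COLOR_BGR2HSV)
x0,y0=110,200;h=hsv[y0:300,x0:215]
dark=((h[...,1]<80)).astype(np.uint8)*255
dark=cv2.morphologyEx(dark,cv2.MORPH_OPEN,np.ones((5,5)))
ct=cv2.convexHull(max(cv2.findContours(dark,0,2)[0],key=cv2.contourArea));e=cv2.fitEllipse(ct);print(e)
cen=np.array(e[0])+[x0,y0];A=ray(c,cen,.006);
blk=((h[...,2]<60)&(h[...,1]<140)).astype(np.uint8)*255;b=max(cv2.findContours(cv2.morphologyEx(blk,cv2.MORPH_OPEN,np.ones((3,3))),0,2)[0],key=cv2.contourArea);e2=cv2.fitEllipse(cv2.convexHull(b));print("ring",e2,ray(c,np.array(e2[0])+[x0,y0],.008))
o=cv2.inRange(h,(5,200,180),(14,255,255));n,l,st,ce=cv2.connectedComponentsWithStats(o);k=1+np.argmax(st[1:,4]);T=ce[k]+[x0,y0];B=ray(c,T,.008)
print(st[k],T,"trivet",A,"tab",B,np.linalg.norm((A-B)[:2]),"tab yaw",np.degrees(np.arctan2(*(B-A)[1::-1])))
s=telemetry.get_state();print(s["time"],s["eef_pos"],s["tcp_rot"])
E
```

```text
((60.29330062866211, 43.486900329589844), (43.66706848144531, 47.56129837036133), 23.32599639892578)
ring ((60.66728973388672, 44.56026077270508), (58.05440139770508, 60.30801773071289), 44.86001968383789) [0.5029183  0.30595868 0.008     ]
[ 21  61  17  17 142] [139.58450704 268.66197183] trivet [0.5054466  0.30761236 0.006     ] tab [0.44720681 0.37615484 0.008     ] 0.08994411623629706 tab yaw 130.35419452252108
9.3167 [ 0.52782766 -0.24860026  0.15501611] [0.38141539 0.92439297 0.00409241 0.00178907]
```

```bash
python3 - <<'E'
from h import *
from plant import telemetry
s=telemetry.get_state()
print(delta(s,[.49,.06,.155],down(131)),delta(s,[.454,.369,.12],down(128)))
E
```

```text
(array([24.44, 19.21,  0.17]), array([ 0.5, -0. ,  4.2])) (array([48.79, 38.55,  3.84]), array([ 0.5, -0. ,  7.2]))
```

arm_command --series '[1.5, 1.2, 0, 0, 0, 0, 1, 4, 3.1, 0, 0, 0, 1, 1, 7, 5.5, 0, 0.2, 0, 1, 1, 10, 7.8, 0, 0.3, 0, 2, 1, 13, 10.2, 0, 0.4, 0, 2, 1, 16, 12.6, 0.1, 0.5, 0, 3, 1, 19, 15, 0.1, 0.5, 0, 3, 1, 22, 17.3, 0.1, 0.5, 0, 4, 1, 25, 19.7, 0.2, 0.5, 0, 4, 1, 28, 22, 0.2, 0.5, 0, 5, 1]'

```text
time: 10.15
eef_pos: [0.4833, 0.1047, 0.1533]
tcp_rot: [0.424, 0.906, 0.0, -0.002]
contact_force: [0.1, -0.1, -1.0]
opening: 0.142
finger_force: 78.3
```

```bash
python3 - <<'E'
from h import *
from plant import telemetry
s=telemetry.get_state()
print(s["eef_pos"],s["qpos"].round(2),delta(s,[.454,.369,.12],down(128)))
E
```

```text
[0.48332908 0.10465856 0.1533216 ] [ 0.01 -0.07  2.05  0.    1.16 -0.69] (array([22.16, 14.69,  3.39]), array([-0. , -0.2,  1.9]))
```

arm_command --series '[3, 2, 0.4, 0, 0, 0.5, 1, 6, 4, 0.8, 0, 0, 0.8, 1, 9, 6, 1.2, 0, 0, 1, 1, 12, 8, 1.7, 0, 0, 1.2, 1, 15, 10, 2.2, 0, 0, 1.5, 1, 18, 12, 2.7, 0, 0, 1.8, 1, 20.5, 13.6, 3.2, 0, 0, 1.9, 1, 22.2, 14.7, 3.4, 0, 0, 1.9, 1, 22.2, 14.7, 3.4, 0, 0, 1.9, 1, 22.2, 14.7, 3.4, 0, 0, 1.9, 1]'

```text
time: 10.98
eef_pos: [0.454, 0.3677, 0.1188]
tcp_rot: [0.437, 0.899, -0.001, -0.002]
contact_force: [1.2, -1.3, -0.6]
opening: 0.136
finger_force: 78.3
```

```bash
python3 - <<'E'
from h import *
from plant import telemetry,vision
s=telemetry.get_state();c=vision.read_camera("wrist");t=vision.read_camera("top")
pickle.dump((s,c),open("w2.pkl","wb"));print(s["time"],s["eef_pos"],s["tcp_rot"])
p=t["color"][160:275,370:510];cv2.imwrite("pics/w7.png",np.vstack([c["color"][:360],cv2.resize(p,(280,230)) if 0 else np.pad(cv2.resize(p,(284,234)),((0,0),(0,356),(0,0)))]))
E
```

```text
10.9833 [0.45397275 0.36768226 0.11884656] [ 0.43747416  0.89922869 -0.00114939 -0.00167526]
```

View pics/w7.png

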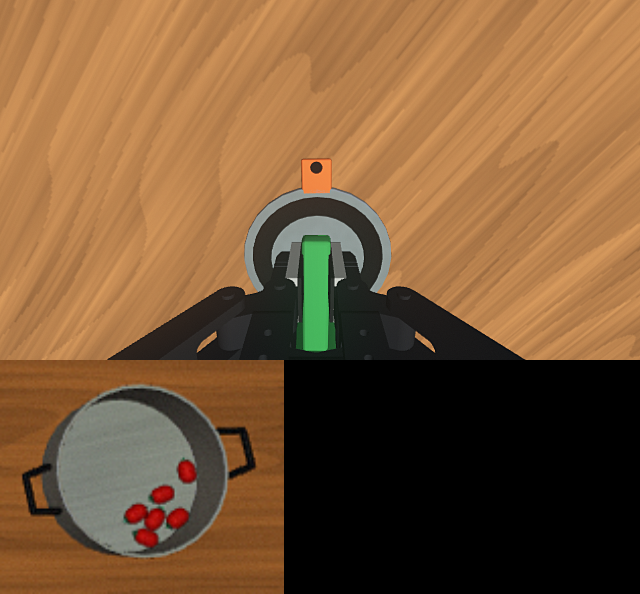

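All six tomatoes lie in the pot. Wrist view: tab spans (302–331, 158–193), the trivet edges are at x≈245 and 391, and the handle lies over the tab's direction. I'll refine the trivet and held-cup positions from this picture.

```bash
python3 - <<'E'
from h import *
s,c=pickle.load(open("w2.pkl","rb"));T=np.array(c["T_tool_cam"]);R=Ro.from_quat(s["tcp_rot"]).as_matrix()
W=np.eye(4);W[:3,:3]=R;W[:3,3]=s["eef_pos"];Cw=np.linalg.inv(W@T)
cc=dict(K=c["K"],rvec=cv2.Rodrigues(Cw[:3,:3])[0],tvec=Cw[:3,3])
hsv=cv2.cvtColor(c["color"],cv2.COLOR_BGR2HSV)
m=(hsv[...,1]<70).astype(np.uint8);P=[]
for y in range(205,262,4):
    xs=np.nonzero(m[y,200:430])[0]+200;P+=[ray(cc,(xs.min()-.5,y),.008)[:2],ray(cc,(xs.max()+.5,y),.008)[:2]]
P=np.array(P);A=np.c_[2*P,np.ones(len(P))];x=np.linalg.lstsq(A,(P**2).sum(1),rcond=None)[0];r=np.sqrt(x[2]+x[:2]@x[:2]);print("trivet",x[:2],"r",r,"resid",np.std(np.linalg.norm(P-x[:2],axis=1)-r))
o=cv2.inRange(hsv,(3,130,150),(14,255,255))[150:195,295:340];
t=ray(cc,(316.5,175.5),.008)[:2];tt=ray(cc,(316.5,158),.008)[:2]
n=lambda v:np.degrees(np.arctan2(v[1],v[0]));print("tab yaw",n(t-x[:2]),n(tt-x[:2]),np.linalg.norm(tt-x[:2]))
u=R[:,0];print("tool x yaw",n(u))
# handle
g=cv2.inRange(hsv,(45,100,60),(80,255,255));top=s["eef_pos"][2]-.023+.072
H=[]
for y in (242,262,300,330):
    xs=np.nonzero(g[y,290:345])[0]+290;H.append(ray(cc,((xs.min()+xs.max())/2,y),top));print(y,xs.min(),xs.max(),H[-1])
d=(H[0]-H[-1])[:2];d/=np.linalg.norm(d);e=ray(cc,(316,236),top)[:2];print("handle yaw",n(d),"end",e,"cup axis est",e-.098*d,"nominal",(s["eef_pos"]-.08*u)[:2])
E
```

```text
trivet [0.50336656 0.307686  ] r 0.07905126388696591 resid 0.00031634671789165466
tab yaw 128.68817329789803 128.6094278278249 0.10795431635174793
tool x yaw 128.11401497741647
242 302 330 [0.44354824 0.38192032 0.16784656]
262 303 328 [0.4498147  0.37356328 0.16784656]
300 303 328 [0.46292504 0.35686619 0.16784656]
330 297 334 [0.47415616 0.34256244 0.16784656]
handle yaw 127.87156999961435 end [0.44166866 0.3843116 ] cup axis est [0.50183023 0.3069515 ] nominal [0.50335092 0.30473966]
```

arm_command --series '[0.1, 0.2, 2, 0, 0, -0.6, 1, 0.1, 0.2, 4, 0, 0, -0.6, 1, 0.1, 0.2, 6, 0, 0, -0.6, 1, 0.1, 0.2, 7.3, 0, 0, -0.6, 1, 0.1, 0.2, 8.1, 0, 0, -0.6, 1, 0.1, 0.2, 8.5, 0, 0, -0.6, 1, 0.1, 0.2, 8.6, 0, 0, -0.6, 1, 0.1, 0.2, 8.7, 0, 0, -0.6, 1, 0.1, 0.2, 8.7, 0, 0, -0.6, 1]'

```text
time: 11.83
eef_pos: [0.4562, 0.3703, 0.0339]
tcp_rot: [0.433, 0.901, 0.0, 0.0]
contact_force: [0.1, -0.3, -0.1]
opening: 0.142
finger_force: 78.3
```

```bash
python3 - <<'E'
from h import *
from plant import telemetry
s=telemetry.get_state();print(s["eef_pos"],s["contact_force"],s["wrist_torque"],delta(s,[.4548,.3695,.031],down(128.7)))
E
```

```text
[0.45622738 0.37030665 0.03387138] [ 0.11589635 -0.25205523 -0.0992998 ] [ 0.0767364  -0.05005741 -0.01419931] (array([ 0.03, -0.16,  0.29]), array([ 0.,  0., -0.]))
```

arm_command --series '[0, -0.1, 0.1, 0, 0, 0, 1, 0, -0.1, 0.2, 0, 0, 0, 1, 0, -0.1, 0.3, 0, 0, 0, 1, 0, -0.1, 0.3, 0, 0, 0, 1]'

```text
time: 12.17
eef_pos: [0.4549, 0.37, 0.0309]
tcp_rot: [0.433, 0.901, -0.0, -0.0]
contact_force: [-2.0, 0.4, 3.3]
opening: 0.14
finger_force: 78.9
```

Contact at 3 N, so the cup is standing. Now I release slowly and rise.

arm_command --series '[0, 0, 0, 0, 0, 0, 0.8, 0, 0, 0, 0, 0, 0, 0.7, 0, 0, 0, 0, 0, 0, 0.5, 0, 0, 0, 0, 0, 0, 0.3, 0, 0, 0, 0, 0, 0, 0.2, 0, 0, 0, 0, 0, 0, 0.2, 0, 0, 0, 0, 0, 0, 0.2, 0, 0, 0, 0, 0, 0, 0.2]'

```text
time: 12.83
eef_pos: [0.4547, 0.3693, 0.0298]
tcp_rot: [0.433, 0.901, -0.001, -0.0]
contact_force: [-0.1, 0.2, 0.4]
opening: 0.806
finger_force: 0.0
```

arm_command --series '[0, 0, -1, 0, 0, 0, 0.2, 0, 0, -2.5, 0, 0, 0, 0.2, 0, 0, -4.5, 0, 0, 0, 0.2, 0, 0, -7, 0, 0, 0, 0.2, 0, 0, -10, 0, 0, 0, 0.2, 3, 0, -13, 0, 0, 0, 0.2, 6, 0, -15, 0, 0, 0, 0.2, 9, 0, -15, 0, 0, 0, 0.2, 9, 0, -15, 0, 0, 0, 0.2]'

```text
time: 13.58
eef_pos: [0.3968, 0.4437, 0.1836]
tcp_rot: [0.431, 0.902, 0.002, -0.0]
contact_force: [-0.7, -0.3, 0.1]
opening: 0.804
finger_force: 0.0
```

```bash
python3 - <<'E'
from h import *
from plant import telemetry,vision
s=telemetry.get_state();print(s["time"],s["eef_pos"],s["opening"],s["contact_force"])
c=vision.read_camera("wrist");t=vision.read_camera("scene")
cv2.imwrite("pics/w8.png",np.vstack([cv2.resize(c["color"],(480,300)),cv2.resize(t["color"][90:290],(480,300))]))
T=np.array(c["T_tool_cam"]);W=np.eye(4);W[:3,:3]=Ro.from_quat(s["tcp_rot"]).as_matrix();W[:3,3]=s["eef_pos"];Cw=np.linalg.inv(W@T)
cc=dict(K=c["K"],rvec=cv2.Rodrigues(Cw[:3,:3])[0],tvec=Cw[:3,3])
M=np.array([.5034,.3077,.083]);u=np.array([np.cos(np.radians(128.6)),np.sin(np.radians(128.6)),0])
print("expected mouth,end px",proj(cc,[M,M+.098*u-[0,0,.003]])*.75)
E
```

```text
13.5833 [0.3967843  0.44371364 0.18358178] 0.8043439710175148 [-0.70000571 -0.31487439  0.11655871]
expected mouth,end px [[234.50189167 252.34896395]
 [234.70717318 193.96286497]]
```

View pics/w8.png

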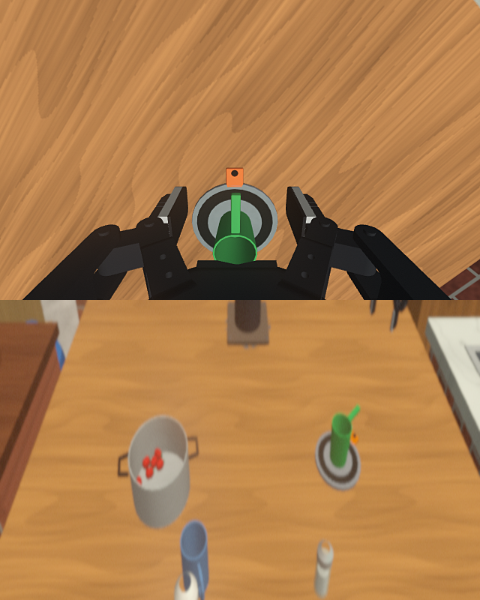

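The cup stands upright and empty at the trivet's centre. Its handle end is at (235,194), against (234.7,194) expected, in line with the tab. The gripper is clear, the tomatoes are in the pot, and the mug and shaker haven't moved.

```bash
python3 -c "
from plant import ctrl
print(ctrl.sign_off())"
```

```text
the job is handed in; nothing more can be done
None
```

The job is handed in: all six tomatoes are in the pot, and the empty cup stands upright in the middle of the trivet with its handle over the orange tab; my first grip closed just above the handle, so I regripped lower.

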